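Put the sockets back in their tray

ROBOT

A 6-joint arm with a two-finger parallel gripper is mounted at the origin on the work surface. World frame = base frame: x ahead of the robot, y to its left, z up, the work surface at z = 0. Lengths are in m, angles in rad, forces in N, time in s.
With the tool pointing down it reaches from about 0.325 to 0.9 m from the base axis. Payload 6.1 kg.
Tool frame: the origin (TCP) lies at the very end of the fingers, on their centre line; the grasp point (between the pads) lies robot.pinch_z behind it (robot.pinch_z is the distance from the TCP to the grasp point, in m); z points along the fingers, y is the direction in which the jaws open and shut (so a half turn about z gives the same grasp; the last joint's range is limited). The gripper opens to 85 mm and grips with 20 to 120 N. Pads are 22 mm wide; open, the fingers measure 114 mm over their backs; the gripper's body (76 mm by 85 mm) begins 54 mm behind the grasp point. The pads swing forward as they close: fully open they stand 13 mm farther back than shut.
Start: joints at [1.181, 0.22, 1.526, -0, 1.395, -0.126], TCP at [0.163, 0.603, 0.231] pointing down, gripper open.
Joint ranges: [-2.98, 2.98], [-0.91, 2.08], [0.09, 2.57], [-1.24, 4.39], [0.2, 2.65], [-2.68, 2.68]. Speed limits (rad/s): [2.57, 2.57, 3.01, 3.14, 3.14, 3.14].

INTERFACE

Orientations are given as [roll, pitch, yaw] about the fixed x, y, z axes, in that order (R = Rz(yaw) Ry(pitch) Rx(roll)).
In Python, from bench import robot, cams gives the robot as it stands. The module is installed in compiled form; this text tells all that it offers.
- The arm moves only by the tool servo_tool, never from a script. Its argument "plan" is text: rows parted by semicolons, each of 7 numbers parted by spaces: the shift along the world's x, y, z each as a share of 0.15 m, from -1 to 1, then the turn, a rotation vector about the world's x, y, z each as a share of 180 degrees, from -1 to 1, then the opening, from -1 (shut) to 1 (fully open). In form: x y z ax ay az jaw; .... A call has 1 to 8 rows; each row is the pose to reach, as a shift and turn from the pose commanded when the call began, turning the shorter way round; what a row does not reach only later rows make up. A row lasts 1/10 s, in which the tool goes at most 50 mm and 8.59 degrees, less where a joint would pass 70% of its speed; a pose out of reach is approached as far as the arm can. A call with a number of a shift or a turn outside -1 to 1 is refused whole. A call with a gripper value outside its range is refused whole. The fingers move at their own pace and stop on an object; "force" is the grip in N (left out, the last holds). Time passes only in rows, so rows that repeat a pose let the fingers close. It gives the time, the measured TCP pose, the force and the opening at its end, in the units of the state.
- robot.read_state(): the state, without advancing time (a new reading comes with each control period).
- cams.get_image(name): name is "scene" or "side" or "wrist"; returns the picture (420x560x3 uint8, red, green, blue); there is no depth.
- cams.camera_info(name): a dict with "camera_matrix" (3x3 intrinsics, pixels), "rvec" (rotation vector, rad) and "tvec" (3), from world to camera coordinates, as OpenCV has them. Camera axes: x right, y down, z forward; pixel columns grow to the right and rows downward; lengths in m; the calibration is good to about 2 mm. The wrist camera is an equidistant fisheye: a pixel r from the principal point sees the ray r / f radians off the axis. A picture is of the moment at which its call begins: read the wrist's pose just before it. camera_info takes no time and is no camera call; for the wrist camera it gives the pose at the moment of the call.
- robot.sign_off(): hands the job in, once; it reports no verdict.
The state is a dict: "time_s": time; "joint_positions": joint angles; "qd": joint speeds; "effort": joint torques, N m; "tcp_pos": TCP position; "ee_rot": TCP orientation; "wrist_force": force on the tool from outside, world axes, zero at the start; "ft_torque": the same for the moment, N m; "width": opening from 0.0 (shut) to 1.0 (fully open).
Only numpy, scipy, OpenCV 4.12 (cv2) and the standard library are available. Lean on these libraries where they do the work, as an engineer would, in place of code of your own. Each camera call takes 0.05 s, during which the arm holds its last target.

TASK

Put the three wrench sockets away in the socket tray: each stands upright, drive hole up, on the floor of the well of its own size (small in the small, medium in the medium, large in the large). The pipe offcut and the long coupling nut are not sockets: leave them standing where they are.

Things in the scene. Friction and masses are not known exactly. Their poses are not given: they have to be found in the camera images.
- socket_small_mid (a point): Centre (half-way up, on the axis) of the small wrench socket: a bright steel cylinder, 26 mm in diameter and 62 mm tall, standing upright, with two thin dark grooves round it and one small black 13 mm square drive hole in its otherwise closed flat top; loose, about 130 g. z axis up along the socket.
- socket_medium_mid (a point): Centre (half-way up, on the axis) of the medium wrench socket: a bright steel cylinder, 36 mm in diameter and 70 mm tall, standing upright, with two thin dark grooves round it and one small black 13 mm square drive hole in its otherwise closed flat top; loose, about 260 g. z axis up along the socket.
- socket_large_mid (a point): Centre (half-way up, on the axis) of the large wrench socket: a bright steel cylinder, 48 mm in diameter and 78 mm tall, standing upright, with two thin dark grooves round it and one small black 13 mm square drive hole in its otherwise closed flat top; loose, about 480 g. z axis up along the socket.
- well_small: The small well of the tray: a fixed light wooden block 82 x 82 x 24 mm with a round hole 40 mm in diameter and 18 mm deep, dark padded floor, open upwards. Origin at the centre of the block's underside, straight below the hole's centre; the hole's floor is 6 mm and the block's top 24 mm above the origin. z up; x across the tray, y along the tray's row of wells.
- well_medium: The medium well of the tray: a fixed light wooden block 82 x 82 x 24 mm with a round hole 50 mm in diameter and 18 mm deep, dark padded floor, open upwards. Origin at the centre of the block's underside, straight below the hole's centre; the hole's floor is 6 mm and the block's top 24 mm above the origin. z up; x across the tray, y along the tray's row of wells.
- well_large: The large well of the tray: a fixed light wooden block 82 x 82 x 24 mm with a round hole 62 mm in diameter and 18 mm deep, dark padded floor, open upwards. Origin at the centre of the block's underside, straight below the hole's centre; the hole's floor is 6 mm and the block's top 24 mm above the origin. z up; x across the tray, y along the tray's row of wells.
- tray: The socket tray: a fixed low grey metal tray, 96 mm (its x) by 264 mm (its y), walls 22 mm high, holding the three wells side by side 84 mm apart along y, in an order that varies. Origin at the centre of its underside, on the bench; the blocks stand on its 4 mm floor and rise 28 mm above the bench.
- pipe_mid (a point): Centre of a look-alike: an offcut of steel pipe, 38 mm in outer diameter, 68 mm tall, standing upright, a thin-walled tube open right through (31 mm bore); loose, about 180 g. Not a socket.
- nut_mid (a point): Centre of a look-alike: a long steel coupling nut, six-sided, 42 mm across the flats, 62 mm tall, standing upright, with a wide hole (24 mm) right through; loose, about 400 g. Not a socket.
Not all that is in view belongs to the job. What is shaped like the part that bears socket_large_mid but yellow is not meant. What is shaped like the part that bears nut_mid but purple is not meant.

How it is judged:
By the outcome, as a careful person would: the job done as asked, in the order asked, and still so for the second after the job is handed in, with the robot touching nothing.
It also fails if it takes over 80 s, if anything falls off the work surface, if the arm or the gripper's body presses on something with over 40 N, if the wrist force passes 120 N, or if a joint passes its speed limit or range.

## Working session

There is one attempt and no reset: what is moved stays moved. The work goes in short steps, Python scripts to look and compute and a tool call to move; the robot and the scene stay as the last step left them, time stands still between calls to the robot, and variables do not carry over. Pictures are saved under pics/ and viewed, and the job is handed in when it is done.

Besides the shell and the picture viewer there is one more tool, called after "Emit:" in YAML: its name, and indented under it one key for each argument. servo_tool: Moves the arm, as the interface text tells. Its arguments: {"type":"object","properties":{"plan":{"type":"string"},"force":{"type":"number"}},"required":["plan"]}

```bash
mkdir -p pics; ls; python3 - <<'E'
from bench import robot, cams
import cv2
s=robot.read_state(); print(s); print([a for a in dir(robot) if a[0]!='_'], robot.pinch_z)
for n in ("scene","side","wrist"):
    i=cams.camera_info(n); print(n,i)
    im=cams.get_image(n); cv2.imwrite(f"pics/{n}0.png",im[:,:,::-1])
E
```

```text
pics
{'time_s': 0.0, 'joint_positions': array([ 1.18092204e+00,  2.21199339e-01,  1.52762000e+00, -4.56240099e-06,
        1.39464111e+00, -1.26090809e-01]), 'qd': array([ 4.40351912e-04,  6.28467256e-04, -7.32081088e-04, -2.47987111e-04,
        3.98802595e-04,  6.70363375e-05]), 'effort': array([-1.74868574e-04, -4.96906865e+01, -3.89390230e+01, -1.64593566e-04,
        1.13143382e-02, -1.48465705e-05]), 'tcp_pos': array([0.16273399, 0.60283403, 0.2302111 ]), 'ee_rot': array([-3.13973912e+00, -2.30433892e-04,  2.87780977e+00]), 'wrist_force': array([ 0.35833562, -0.18650009, -0.3210414 ]), 'ft_torque': array([ 0.02721485, -0.01142751,  0.01731978]), 'width': 0.9993365109319693}
['Unreachable', 'pinch_z', 'read_state', 'sign_off'] 0.0187
scene {'camera_matrix': array([[447.99032635,   0.        , 277.09469534],
       [  0.        , 447.99032635, 211.13437316],
       [  0.        ,   0.        ,   1.        ]]), 'rvec': array([ 0.87629225,  2.47013762, -1.16380793]), 'tvec': array([ 0.39588297, -0.15992462,  1.33408659])}
side {'camera_matrix': array([[478.08862467,   0.        , 279.98276991],
       [  0.        , 478.08862467, 209.9159546 ],
       [  0.        ,   0.        ,   1.        ]]), 'rvec': array([ 2.42597107, -0.14639238,  0.05472352]), 'tvec': array([-0.50436475,  0.07020927,  1.09155605])}
wrist {'camera_matrix': array([[325.1922621 ,   0.        , 277.14789932],
       [  0.        , 325.1922621 , 212.41753524],
       [  0.        ,   0.        ,   1.        ]]), 'rvec': array([-2.2801889 , -1.74805808, -0.28145433]), 'tvec': array([-0.62411844, -0.04109142,  0.38006748])}
```

View pics/scene0.png

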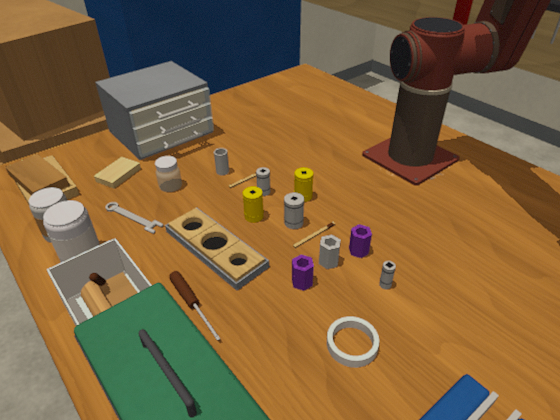

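View pics/side0.png

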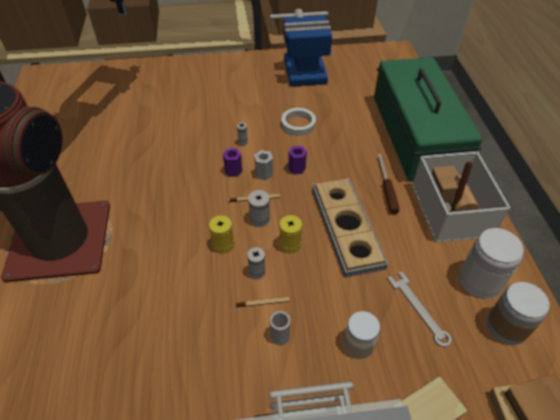

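View pics/wrist0.png

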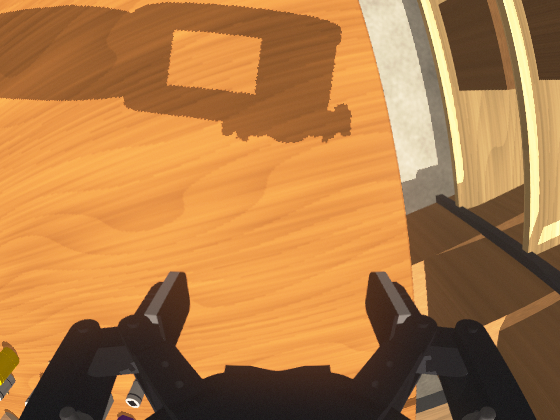

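The scene view shows three steel sockets with grooves and a drive hole: (388,275), (263,181) and (293,210). The pipe is at (221,160) and the nut at (329,252). The yellow cylinders and purple hex pieces are decoys. The tray wells are at (192,224), (214,241) and (239,257). Next I'll confirm these in enlarged crops.

```bash
python3 - <<'E'
import cv2,numpy as np
a=cv2.imread("pics/scene0.png")[140:300,160:410]; b=cv2.imread("pics/side0.png")[110:350,200:400]
cv2.imwrite("pics/crop_scene.png",cv2.resize(a,(800,512),interpolation=cv2.INTER_CUBIC))
cv2.imwrite("pics/crop_side.png",cv2.resize(b,(500,600),interpolation=cv2.INTER_CUBIC))
E
```

```text
(no output)
```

View pics/crop_scene.png

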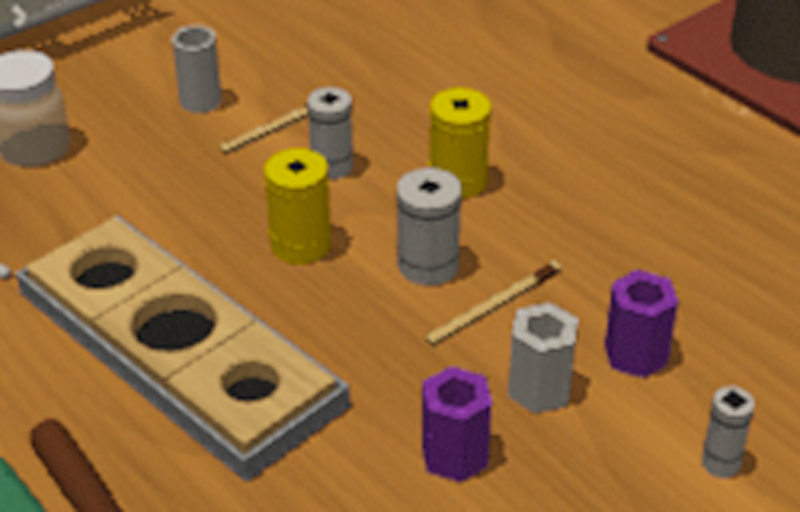

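View pics/crop_side.png

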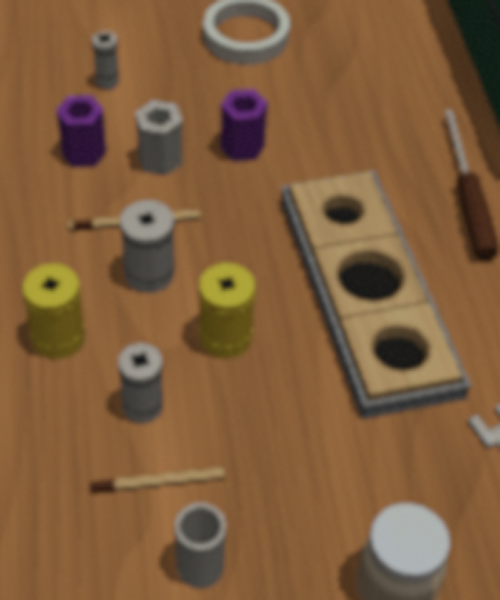

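The crop confirms the identities. The steel sockets with a small square drive hole are small at crop (733,399), medium at (330,98) and large at (429,186). The yellow ones are decoys, and the pipe and nut have wide bores. In the tray the wells are, upper-left to lower-right, medium, large and small. Next I'll measure positions from both views.

```bash
cat > h.py <<'E'
import cv2,numpy as np
from bench import cams
def ray(n,uv):
    i=cams.camera_info(n);R=cv2.Rodrigues(i['rvec'])[0];t=i['tvec'].ravel()
    d=np.linalg.inv(i['camera_matrix'])@[*uv,1];return -R.T@t,R.T@d
def plane(n,uv,z):
    o,d=ray(n,uv);return (o+d*(z-o[2])/d[2])[:2]
def dark(im,seed,w,thr):
    u,v=seed;x0,y0=int(u-w),int(v-w)
    g=cv2.cvtColor(im,cv2.COLOR_BGR2GRAY)[y0:y0+2*w+1,x0:x0+2*w+1]
    m=(g<thr).astype(np.uint8)
    n,l,st,c=cv2.connectedComponentsWithStats(m)
    if n<2:return None
    k=min(range(1,n),key=lambda k:np.hypot(*(c[k]-w))-0.05*st[k,4])
    # weighted centroid
    return c[k]+[x0,y0],st[k]
E
python3 - <<'E'
from h import *
sc=cv2.imread("pics/scene0.png");sd=cv2.imread("pics/side0.png")
S=lambda x,y:(160+x/3.2,140+y/3.2)
D=lambda x,y:(200+x/2.5,110+y/2.5)
it={'small':(S(733,399),D(105,38),.062),'med':(S(330,98),D(140,360),.070),'large':(S(429,186),D(147,219),.078),
'yelA':(S(297,167),D(227,284),.078),'yelB':(S(460,104),D(51,284),.078)}
for k,(a,b,z) in it.items():
    r=[]
    for im,n,s in((sc,'scene',a),(sd,'side',b)):
        q=dark(im,s,6,90)
        p=q[0] if q else s
        r+= [np.round(p,1),q[1][4] if q else 0,np.round(plane(n,p,z),4)]
    print(k,*r)
# rough others
for k,a,b,z in(('pipe',S(196,38),D(201,525),.068),('nut',S(545,325),D(159,116),.062),('purA',S(456,392),D(244,104),.062),('purB',S(643,292),D(81,110),.062)):
    print(k,plane('scene',a,z).round(4),plane('side',b,z).round(4))
# wells: ellipse at block top: mask wood-> use ray at rim centers roughly
for k,a,b in(('wS',S(250,382),D(343,209)),('wL',S(174,322),D(371,275)),('wM',S(104,268),D(401,348))):
    print(k,plane('scene',a,.028).round(4),plane('side',b,.028).round(4))
# tray block top corners
for a in ((115,218),(22,270),(242,445),(340,383)): print('c',plane('scene',S(*a),.028).round(4))
for a in ((288,188),(372,175),(365,395),(462,380)): print('cs',plane('side',D(*a),.028).round(4))
E
```

```text
small [389.  264.5] 24 [0.4387 0.2802] [241.2 124.8] 8 [0.4395 0.2861]
med [262.7 170.2] 11 [ 0.4386 -0.1448] [255.5 253.5] 20 [ 0.4404 -0.1399]
large [293.8 197.9] 14 [0.4588 0.0035] [258.3 197.1] 14 [0.4599 0.0081]
yelA [252.  191.5] 12 [ 0.5206 -0.0799] [290.1 223.1] 15 [ 0.5209 -0.0749]
yelB [303.5 172. ] 12 [ 0.3701 -0.0623] [219.8 223.3] 16 [ 0.3712 -0.0575]
pipe [ 0.4714 -0.2915] [ 0.4731 -0.2945]
nut [0.4839 0.1552] [0.4862 0.1571]
purA [0.5716 0.1639] [0.5724 0.1644]
purB [0.4084 0.1744] [0.4099 0.1752]
wS [0.652  0.0438] [0.6517 0.0424]
wL [ 0.6599 -0.0396] [ 0.6609 -0.0417]
wM [ 0.6687 -0.1225] [ 0.6693 -0.1258]
c [ 0.6318 -0.1684]
c [ 0.7173 -0.1595]
c [0.6887 0.0873]
c [0.605  0.0836]
cs [0.6039 0.0763]
cs [0.6892 0.0838]
cs [ 0.6279 -0.1701]
cs [ 0.7132 -0.165 ]
```

Emit:
servo_tool:
  plan: "0.2 -0.2 0 0 0 -0.042 1; 0.4 -0.4 0 0 0 -0.084 1; 0.6 -0.6 0 0 0 -0.126 1; 0.8 -0.8 0 0 0 -0.168 1; 0.95 -1 0 0 0 -0.208 1; 0.95 -1 0 0 0 -0.208 1"
  force: 50

```text
time_s: 0.75
tcp_pos: [0.3079, 0.4503, 0.231]
ee_rot: [-3.141, 0.002, 2.217]
wrist_force: [0.3, 0.7, 0.4]
width: 1.0
```

Emit:
servo_tool:
  plan: "0.2 -0.2 0 0 0 -0.042 1; 0.4 -0.4 0 0 0 -0.084 1; 0.6 -0.6 0 0 0 -0.126 1; 0.8 -0.8 0 0 0 -0.168 1; 0.9 -1 0 0 0 -0.208 1; 0.9 -1 0 0 0 -0.208 1; 0.9 -1 0 0 0 -0.208 1"

```text
time_s: 1.45
tcp_pos: [0.4404, 0.3035, 0.2311]
ee_rot: [-3.141, -0.0, 1.572]
wrist_force: [0.1, 1.4, -0.1]
width: 0.999
```

```bash
cat >> h.py <<'E'
from bench import robot
def wpix(P):
    i=cams.camera_info('wrist');R=cv2.Rodrigues(i['rvec'])[0];p=R@np.array(P)+i['tvec'].ravel()
    K=i['camera_matrix'];th=np.arctan2(np.hypot(p[0],p[1]),p[2]);r=K[0,0]*th/np.hypot(p[0],p[1])
    return np.array([K[0,2]+r*p[0],K[1,2]+r*p[1]])
def wplane(uv,z):
    i=cams.camera_info('wrist');R=cv2.Rodrigues(i['rvec'])[0];t=i['tvec'].ravel();K=i['camera_matrix']
    d=np.array([uv[0]-K[0,2],uv[1]-K[1,2]]);r=np.hypot(*d);th=r/K[0,0]
    v=np.array([*(d/max(r,1e-9)*np.sin(th)),np.cos(th)]);o=-R.T@t;w=R.T@v
    return (o+w*(z-o[2])/w[2])[:2]
def snap(n,name):
    im=cams.get_image(n)[:,:,::-1].copy();cv2.imwrite(f"pics/{name}.png",im);return im
E
python3 - <<'E'
from h import *
t=robot.read_state()['tcp_pos']
i=cams.camera_info('wrist');R=cv2.Rodrigues(i['rvec'])[0];print('cam',-R.T@i['tvec'].ravel(),R[2])
print(wpix([.439,.283,.062]),wpix(t),wpix([.439,.283,.0]))
snap('wrist','w1')
E
```

```text
cam [0.43996601 0.38418475 0.37379296] [ 4.14636912e-04 -3.14001057e-01 -9.49422542e-01]
[276.05781443 210.5940652 ] [277.75393271 275.92280175] [276.23179079 194.51654049]
```

View pics/w1.png

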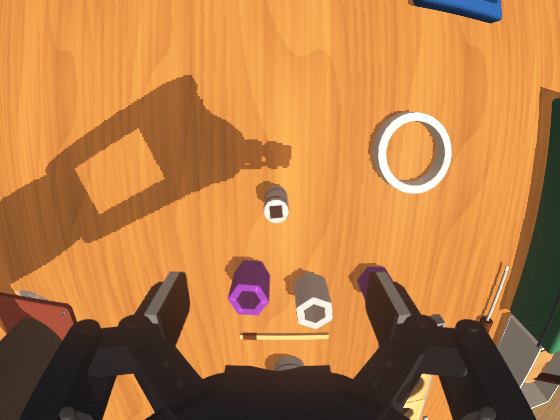

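The wrist view shows the small socket's white top with its drive hole at (276,211). The predicted pixel was (276,210.6).

```bash
python3 - <<'E'
from h import *
im=cv2.imread("pics/w1.png")
m=(im.min(2)>190).astype(np.uint8)[195:227,255:297]
c=max(cv2.findContours(m,cv2.RETR_EXTERNAL,2)[0],key=cv2.contourArea)
e=cv2.fitEllipse(cv2.convexHull(c));print(e, wplane((e[0][0]+255,e[0][1]+195),.062))
q=dark(im,(276,211),8,90);print(q,wplane(q[0],.062))
print(robot.read_state()['tcp_pos'])
E
```

```text
((20.8105411529541, 15.908510208129883), (22.670265197753906, 23.77120590209961), 99.1142578125) [0.43840949 0.28325294]
(array([275.41732283, 211.19685039]), array([  2,   3,  12,  12, 127], dtype=int32)) [0.43801333 0.28294585]
[0.44001149 0.3040484  0.23110348]
```

Emit:
servo_tool:
  plan: "-0.01 -0.14 -0.25 0 0 0 1; -0.01 -0.14 -0.5 0 0 0 1; -0.01 -0.14 -0.75 0 0 0 1; -0.01 -0.14 -0.95 0 0 0 1; -0.01 -0.14 -0.95 0 0 0 1"

```text
time_s: 2.0
tcp_pos: [0.4344, 0.2821, 0.0841]
ee_rot: [-3.133, 0.003, 1.574]
wrist_force: [-0.6, -0.9, -1.0]
width: 0.999
```

Emit:
servo_tool:
  plan: "0 0 -0.2 0 0 0 1; 0 0 -0.4 0 0 0 1; 0 0 -0.4 0 0 0 1; 0 0 -0.4 0 0 0 -0.6; 0 0 -0.4 0 0 0 -0.6; 0 0 -0.4 0 0 0 -0.6; 0 0 -0.4 0 0 0 -0.6; 0 0 -0.4 0 0 0 -0.6"

```text
time_s: 2.8
tcp_pos: [0.4399, 0.2829, 0.0303]
ee_rot: [3.14, -0.001, 1.571]
wrist_force: [-0.8, -0.0, 6.5]
width: 0.287
```

Emit:
servo_tool:
  plan: "0 0 0 0 0 0 -1; 0 0 0 0 0 0 -1; 0 0 0 0 0 0 -1; 0 0 0.2 0 0 0 -1; 0 0 0.2 0 0 0 -1; 0 0 0.2 0 0 0 -1"

```text
time_s: 3.4
tcp_pos: [0.4396, 0.2826, 0.0594]
ee_rot: [3.14, -0.001, 1.571]
wrist_force: [-0.7, 0.2, -2.1]
width: 0.289
```

```bash
python3 - <<'E'
from h import *
a=snap('side','s2')[90:210,180:340];b=snap('wrist','w2')
cv2.imwrite('pics/s2c.png',cv2.resize(a,None,fx=4,fy=4,interpolation=2))
s=robot.read_state();print(s['wrist_force'],s['tcp_pos'],s['width'])
E
```

```text
[-0.40115111 -0.07435157 -1.9471318 ] [0.43829399 0.28199161 0.05788095] 0.29254329283365843
```

View pics/s2c.png

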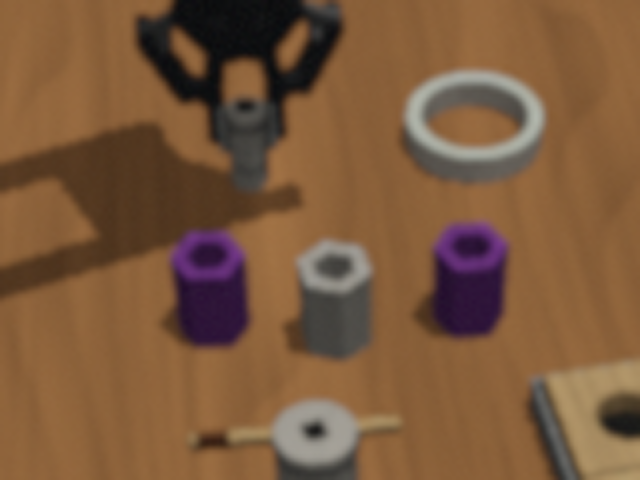

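View pics/w2.png

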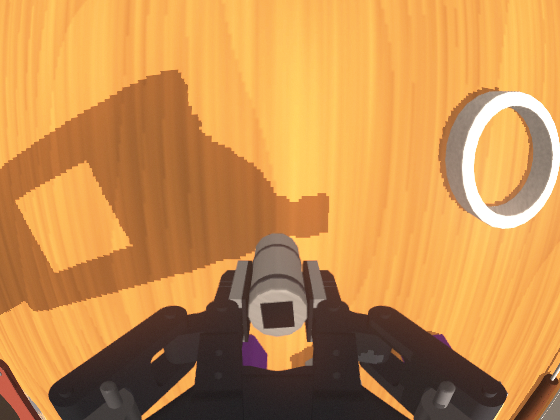

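Emit:
servo_tool:
  plan: "0 0 0.3 0 0 0 -1; 0 0 0.6 0 0 0 -1; 0.1 -0.1 0.95 0 0 0 -1; 0.3 -0.3 0.95 0 0 0 -1; 0.5 -0.5 0.95 0 0 0 -1; 0.7 -0.75 0.95 0 0 0 -1; 0.9 -1 0.95 0 0 0 -1; 0.9 -1 0.95 0 0 0 -1"

```text
time_s: 4.3
tcp_pos: [0.5764, 0.1274, 0.1997]
ee_rot: [-3.141, 0.002, 1.565]
wrist_force: [-0.8, 0.7, -1.6]
width: 0.286
```

Emit:
servo_tool:
  plan: "0.2 -0.2 0 0 0 0 -1; 0.4 -0.4 0 0 0 0 -1; 0.52 -0.6 0 0 0 0 -1; 0.52 -0.75 0 0 0 0 -1; 0.52 -0.75 0 0 0 0 -1; 0.52 -0.75 0 0 0 0 -1"

```text
time_s: 4.9
tcp_pos: [0.6511, 0.0202, 0.1997]
ee_rot: [-3.139, -0.001, 1.57]
wrist_force: [0.7, -0.0, -1.8]
width: 0.288
```

```bash
python3 - <<'E'
from h import *
s=robot.read_state();print(s['wrist_force'],s['tcp_pos'],s['width'])
print([wpix(p) for p in ([.652,.043,.028],[.66,-.0405,.028],[.669,-.124,.028])])
snap('wrist','w3')
E
```

```text
[ 0.69654191 -0.04759127 -1.76894908] [0.65109916 0.02015823 0.1997303 ] 0.28820118079513585
[array([278.72498477, 167.82476808]), array([286.1609125 , 246.03344515]), array([292.96831303, 310.46825609])]
```

View pics/w3.png

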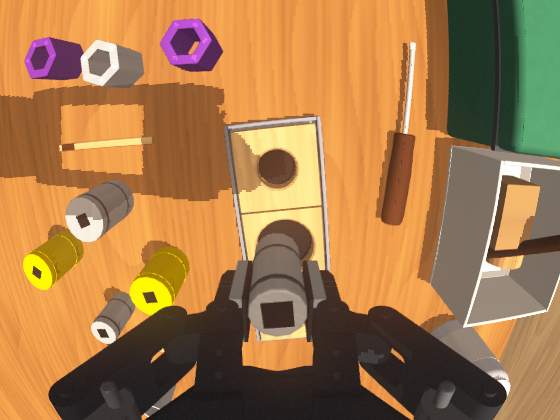

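The wrist view shows the small well at about (277,168), close to the prediction (279,168). Next I'll fit the rim.

```bash
cat >> h.py <<'E'
def fitdark(im,x0,x1,y0,y1,thr=110):
    # dark hole in wood: red channel threshold
    m=(im[y0:y1,x0:x1,2]<thr).astype(np.uint8)
    cs=cv2.findContours(m,cv2.RETR_EXTERNAL,2)[0]
    c=max(cs,key=cv2.contourArea);e=cv2.fitEllipse(cv2.convexHull(c));return (e[0][0]+x0,e[0][1]+y0),e[1],e[2]
E
python3 - <<'E'
from h import *
im=cv2.imread("pics/w3.png")
print(im[167,240:315:5,2], im[140:200:5,277,2])
for t in (90,120,150,180):
    e=fitdark(im,250,305,138,195,t);print(t,e,wplane(e[0],.028))
cv2.imwrite('pics/w3c.png',cv2.resize(im[110:230,220:340],None,fx=4,fy=4,interpolation=2))
E
```

```text
[200 195 180 176  93  94  96  98  99 103 108 120 254 254 254] [254 254  93  96  97  96 100  99 106 153 249 254]Traceback (most recent call last):
  File "<stdin>", line 5, in <module>
  File "h.py", line 33, in fitdark
    c=max(cs,key=cv2.contourArea);e=cv2.fitEllipse(cv2.convexHull(c));return (e[0][0]+x0,e[0][1]+y0),e[1],e[2]
                                    ~~~~~~~~~~~~~~^^^^^^^^^^^^^^^^^^^
cv2.error: OpenCV(4.12.0) /io/opencv/modules/imgproc/src/shapedescr.cpp:361: error: (-201:Incorrect size of input array) There should be at least 5 points to fit the ellipse in function 'fitEllipseNoDirect'
```

```bash
python3 - <<'E'
from h import *
im=cv2.imread("pics/w3.png")
for t in (115,130,145,160):
    e=fitdark(im,250,305,138,195,t);print(t,e,wplane(e[0],.028))
c=im.copy()
cv2.ellipse(c,fitdark(im,250,305,138,195,145),(0,255,0),1)
cv2.imwrite('pics/w3c.png',cv2.resize(c[110:230,220:340],None,fx=4,fy=4,interpolation=2))
s=robot.read_state()['tcp_pos'];print(s)
E
```

```text
115 ((276.2347946166992, 166.45146369934082), (34.01701736450195, 36.69529342651367), 94.39675903320312) [0.6496978  0.04495512]
130 ((276.2011013031006, 166.56155586242676), (34.071205139160156, 38.140769958496094), 92.00540924072266) [0.64966482 0.04484504]
145 ((276.1903266906738, 166.85942840576172), (35.038970947265625, 39.67567825317383), 92.36370086669922) [0.6496544  0.04454722]
160 ((276.02611541748047, 168.1586570739746), (38.36250686645508, 39.776607513427734), 103.48851776123047) [0.64949385 0.04324695]
[0.651167   0.0208457  0.20012243]
```

View pics/w3c.png

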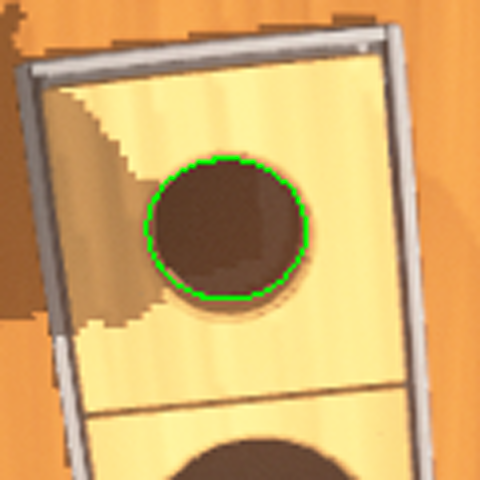

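Emit:
servo_tool:
  plan: "-0.01 0.15 0 0 0 0 -1; -0.01 0.15 -0.25 0 0 0 -1; -0.01 0.15 -0.5 0 0 0 -1; -0.01 0.15 -0.75 0 0 0 -1; -0.01 0.15 -0.75 0 0 0 -1"

```text
time_s: 5.45
tcp_pos: [0.6448, 0.0444, 0.0818]
ee_rot: [-3.129, -0.001, 1.573]
wrist_force: [-1.5, 0.5, -2.1]
width: 0.287
```

```bash
python3 - <<'E'
from h import *
print(robot.read_state()['tcp_pos'])
a=snap('side','s4')[140:290,270:420];b=snap('scene','c4')[180:300,160:310]
cv2.imwrite('pics/j4.png',np.hstack([cv2.resize(a,(400,400),interpolation=2),cv2.resize(b,(400,400),interpolation=2)]))
E
```

```text
[0.64478181 0.04440838 0.08181458]
```

View pics/j4.png

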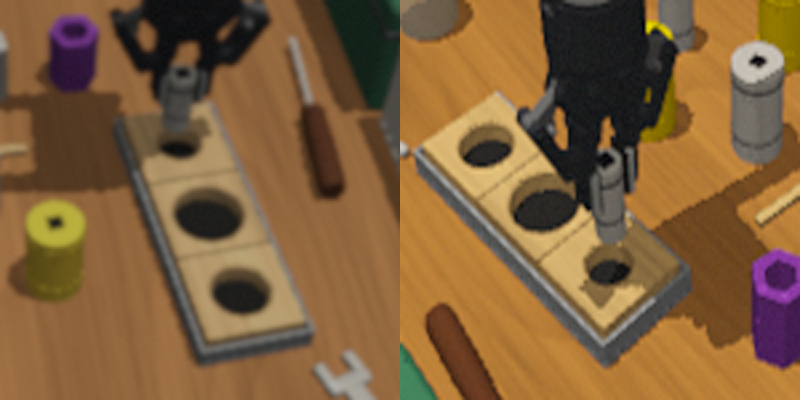

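Both views show the small socket hanging over the small well. I'll lower it slowly.

Emit:
servo_tool:
  plan: "0 0 0 0 0 0 -1; 0 0 0 0 0 0 -1; 0 0 -0.08 0 0 0 -1; 0 0 -0.12 0 0 0 -1; 0 0 -0.12 0 0 0 -1"

```text
time_s: 6.05
tcp_pos: [0.6492, 0.0423, 0.0691]
ee_rot: [-3.139, -0.0, 1.571]
wrist_force: [0.2, 0.3, -1.1]
width: 0.288
```

Emit:
servo_tool:
  plan: "0 0 -0.05 0 0 0 -1; 0 0 -0.1 0 0 0 -1; 0 0 -0.14 0 0 0 -1; 0 0 -0.18 0 0 0 -1; 0 0 -0.2 0 0 0 -1; 0 0 -0.2 0 0 0 -1; 0 0 -0.2 0 0 0 -1"

```text
time_s: 6.75
tcp_pos: [0.6506, 0.0424, 0.0408]
ee_rot: [3.141, -0.0, 1.571]
wrist_force: [1.0, -0.0, -2.3]
width: 0.289
```

Emit:
servo_tool:
  plan: "0 0 -0.01 0 0 0 -1; 0 0 -0.015 0 0 0 -1; 0 0 -0.015 0 0 0 -1; 0 0 -0.015 0 0 0 -1"

```text
time_s: 7.15
tcp_pos: [0.6509, 0.0424, 0.0403]
ee_rot: [3.141, 0.0, 1.571]
wrist_force: [-4.1, -0.7, 8.3]
width: 0.287
```

Contact with the floor at 8 N. I'll release and lift.

Emit:
servo_tool:
  plan: "0 0 0 0 0 0 -0.2; 0 0 0 0 0 0 0.2; 0 0 0 0 0 0 0.5; 0 0 0 0 0 0 0.5; 0 0 0 0 0 0 0.5; 0 0 0.1 0 0 0 0.5; 0 0 0.3 0 0 0 0.8; 0 0 0.6 0 0 0 1"

```text
time_s: 7.95
tcp_pos: [0.6483, 0.0425, 0.1273]
ee_rot: [-3.136, -0.0, 1.571]
wrist_force: [0.3, 0.4, 0.1]
width: 0.999
```

Emit:
servo_tool:
  plan: "0 0 0.3 0 0 0 1; -0.1 0 0.5 0 0 0 1; -0.4 -0.1 0.5 0 0 0 1; -0.7 -0.4 0.5 0 0 0 1; -1 -0.7 0.5 0 0 0 1; -1 -1 0.5 0 0 0 1; -1 -1 0.5 0 0 0 1; -1 -1 0.5 0 0 0 1"

```text
time_s: 8.75
tcp_pos: [0.5, -0.11, 0.2051]
ee_rot: [3.14, 0.001, 1.567]
wrist_force: [0.7, 0.5, -0.4]
width: 0.996
```

```bash
python3 - <<'E'
from h import *
s=robot.read_state();print(s['tcp_pos'],s['width'],s['wrist_force'])
print([wpix(p) for p in ([.4395,-.1425,.07],[.459,.006,.078])])
snap('wrist','w5')
a=snap('side','s5')[140:290,270:420];b=snap('scene','c5')[180:300,160:310]
cv2.imwrite('pics/j5.png',np.hstack([cv2.resize(a,(400,400),interpolation=2),cv2.resize(b,(400,400),interpolation=2)]))
E
```

```text
[ 0.50001811 -0.109978    0.20508786] 0.9962897841176884 [ 0.72800368  0.52145477 -0.43338971]
[array([212.41123867, 234.09383108]), array([226.39071975,  67.25674947])]
```

View pics/j5.png

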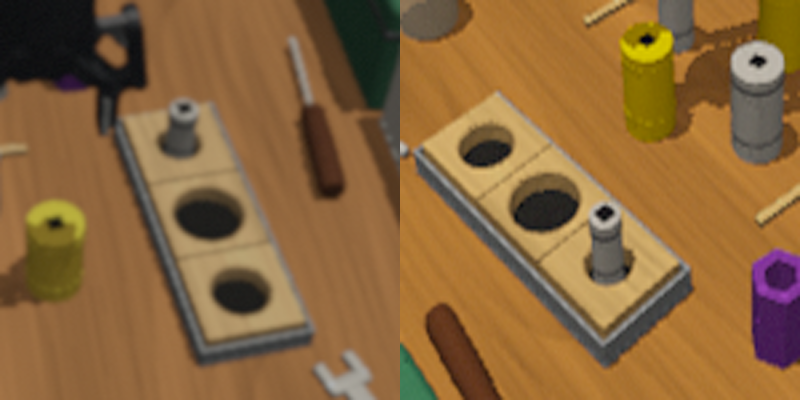

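View pics/w5.png

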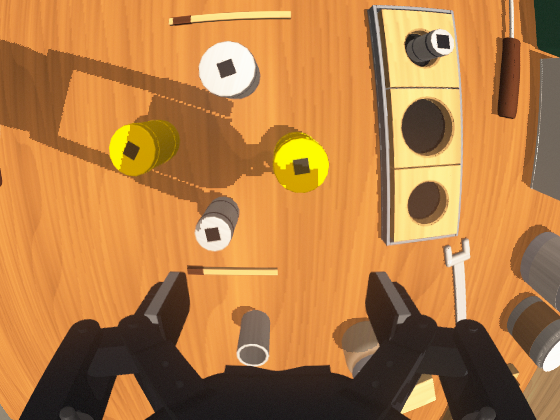

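The small socket stands upright in the small well. The wrist view shows the medium steel socket's top at (213,234), predicted (212,234), the large one at (227,68), the medium well at (428,202) and the large well at (426,127).

```bash
python3 - <<'E'
from h import *
im=cv2.imread("pics/w5.png")
for nm,s,z,w in(('med',(212,234),.07,10),('large',(227,68),.078,14)):
    q=dark(im,s,w,100);print(nm,q[0],q[1][4],wplane(q[0],z))
for nm,b,z in(('wM',(398,457,178,228),.028),('wL',(393,460,92,160),.028)):
    for t in (130,160,175):
        e=fitdark(im,*b,t);print(nm,t,e,wplane(e[0],z))
E
```

```text
med [212.12258065 234.        ] 155 [ 0.44029242 -0.13923556]
large [225.98148148  68.12037037] 216 [0.4590918  0.00811212]
wM 130 ((426.3371334075928, 200.89378356933594), (34.79426574707031, 41.63709259033203), 48.89236068725586) [ 0.66498948 -0.1185004 ]
wM 160 ((426.6158638000488, 202.24110984802246), (36.76658248901367, 43.03171157836914), 28.74953842163086) [ 0.66556911 -0.12004171]
wM 175 ((426.6864719390869, 202.1233959197998), (37.101409912109375, 43.52749252319336), 28.288917541503906) [ 0.66563918 -0.11990561]
wL 130 ((426.25079345703125, 126.35969161987305), (49.954078674316406, 55.97445297241211), 179.29434204101562) [ 0.65616686 -0.03739976]
wL 160 ((426.3269691467285, 126.46918106079102), (50.514122009277344, 56.70170593261719), 177.1604766845703) [ 0.65626588 -0.03750803]
wL 175 ((426.69875717163086, 126.24594497680664), (51.07136917114258, 57.66716766357422), 2.2309951782226562) [ 0.65669461 -0.03723753]
```

```bash
python3 - <<'E'
from h import *
s=robot.read_state();print(s['tcp_pos'],s['qd'].round(3))
E
```

```text
[ 0.50089331 -0.10710163  0.20428797] [ 0.018  0.01   0.     0.    -0.001 -0.002]
```

Emit:
servo_tool:
  plan: "-0.2 -0.12 0 0 0 0 1; -0.41 -0.23 0 0 0 0 1; -0.41 -0.23 -0.2 0 0 0 1; -0.41 -0.23 -0.45 0 0 0 1; -0.41 -0.23 -0.7 0 0 0 1; -0.41 -0.23 -0.7 0 0 0 1; -0.41 -0.23 -0.7 0 0 0 1"

```text
time_s: 9.6
tcp_pos: [0.4391, -0.1411, 0.0988]
ee_rot: [-3.14, -0.001, 1.572]
wrist_force: [-0.6, -0.4, -0.4]
width: 1.005
```

Emit:
servo_tool:
  plan: "0 0 -0.15 0 0 0 1; 0 0 -0.3 0 0 0 1; 0 0 -0.46 0 0 0 1; 0 0 -0.46 0 0 0 1; 0 0 -0.46 0 0 0 0; 0 0 -0.46 0 0 0 -0.5; 0 0 -0.46 0 0 0 -0.5; 0 0 -0.46 0 0 0 -0.5"

```text
time_s: 10.4
tcp_pos: [0.4402, -0.1427, 0.0312]
ee_rot: [3.139, 0.001, 1.571]
wrist_force: [-0.9, 0.7, 4.7]
width: 0.406
```

Emit:
servo_tool:
  plan: "0 0 0 0 0 0 -1; 0 0 0 0 0 0 -1; 0 0 0 0 0 0 -1; 0 0 0.2 0 0 0 -1; 0 0 0.5 0 0 0 -1; 0 0 0.5 0 0 0 -1"

```text
time_s: 11.0
tcp_pos: [0.4429, -0.1441, 0.1108]
ee_rot: [3.132, 0.005, 1.571]
wrist_force: [0.9, -1.1, -2.0]
width: 0.41
```

```bash
python3 - <<'E'
from h import *
s=robot.read_state();print(s['tcp_pos'],s['width'],s['wrist_force'])
snap('wrist','w6')
E
```

```text
[ 0.44293331 -0.14414118  0.110753  ] 0.41023067044948947 [ 0.89979781 -1.09448149 -1.96801445]
```

View pics/w6.png

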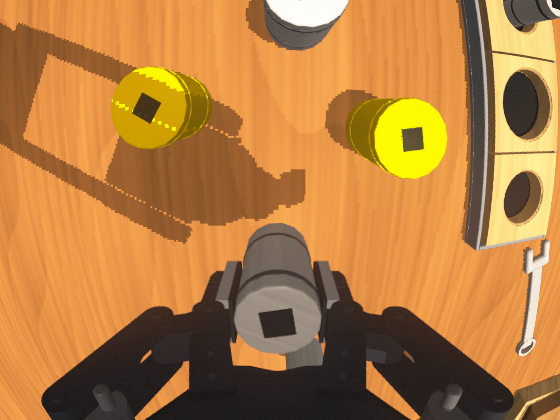

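Emit:
servo_tool:
  plan: "0 0 0.3 0 0 0 -1; 0.1 0 0.65 0 0 0 -1; 0.35 0 0.65 0 0 0 -1; 0.6 0 0.65 0 0 0 -1; 0.85 0 0.65 0 0 0 -1; 1 0 0.65 0 0 0 -1; 1 0 0.65 0 0 0 -1"

```text
time_s: 11.75
tcp_pos: [0.5901, -0.1416, 0.1996]
ee_rot: [-3.139, -0.001, 1.572]
wrist_force: [-0.2, -0.6, -3.2]
width: 0.408
```

Emit:
servo_tool:
  plan: "0.25 0 0 0 0 0 -1; 0.5 0 0 0 0 0 -1; 0.5 0 0 0 0 0 -1; 0.5 0 0 0 0 0 -1; 0.5 0 0 0 0 0 -1; 0.5 0 0 0 0 0 -1"

```text
time_s: 12.35
tcp_pos: [0.6629, -0.1422, 0.2022]
ee_rot: [-3.141, -0.0, 1.571]
wrist_force: [-0.6, -0.5, -3.3]
width: 0.412
```

```bash
python3 - <<'E'
from h import *
s=robot.read_state();print(s['tcp_pos'],s['width'])
im=snap('wrist','w7');cv2.imwrite('pics/w7c.png',cv2.resize(im[90:330,180:380],None,fx=2.4,fy=2.4,interpolation=2))
print(wpix([.665,-.1235,.028]))
E
```

```text
[ 0.66292272 -0.14217342  0.20216678] 0.4122354403179176
[279.23111828 171.21818894]
```

View pics/w7c.png

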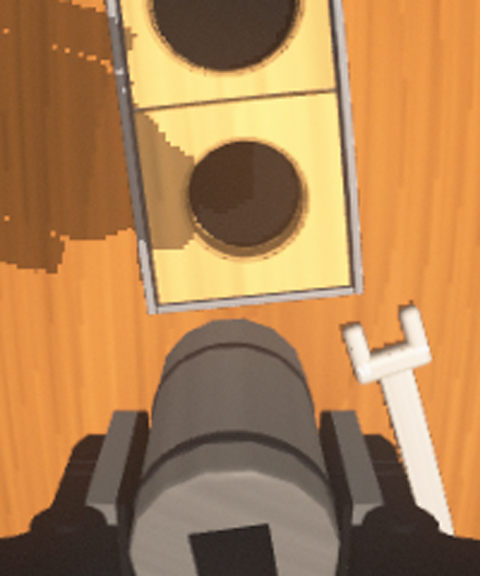

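```bash
python3 - <<'E'
from h import *
im=cv2.imread('pics/w7.png')
for t in (130,160,175): 
    e=fitdark(im,258,312,144,202,t);print(e,wplane(e[0],.028))
print(wplane((283.5,172.5),.028),robot.read_state()['tcp_pos'])
E
```

```text
((281.4341983795166, 170.48783111572266), (43.736881256103516, 47.918880462646484), 93.22489929199219) [ 0.66718091 -0.12275773]
((280.98851776123047, 172.1415958404541), (47.70774459838867, 50.26668930053711), 97.00497436523438) [ 0.66674508 -0.12443331]
((280.62126541137695, 172.3840446472168), (47.6627082824707, 52.884971618652344), 87.8312759399414) [ 0.66638158 -0.12467966]
[ 0.6692384  -0.12479215] [ 0.66314995 -0.14221543  0.20248049]
```

Emit:
servo_tool:
  plan: "0.03 0.12 0 0 0 0 -1; 0.03 0.12 -0.25 0 0 0 -1; 0.03 0.12 -0.5 0 0 0 -1; 0.03 0.12 -0.75 0 0 0 -1; 0.03 0.12 -0.75 0 0 0 -1; 0.03 0.12 -0.75 0 0 0 -1; 0.03 0.12 -0.75 0 0 0 -1"

```text
time_s: 13.1
tcp_pos: [0.6705, -0.1245, 0.093]
ee_rot: [3.137, 0.001, 1.571]
wrist_force: [-0.4, 0.4, -2.8]
width: 0.408
```

```bash
python3 - <<'E'
from h import *
print(robot.read_state()['tcp_pos'])
a=snap('side','s8')[140:290,270:420];b=snap('scene','c8')[180:300,130:280]
cv2.imwrite('pics/j8.png',np.hstack([cv2.resize(a,(400,400),interpolation=2),cv2.resize(b,(400,400),interpolation=2)]))
E
```

```text
[ 0.67049828 -0.12446368  0.09297757]
```

View pics/j8.png

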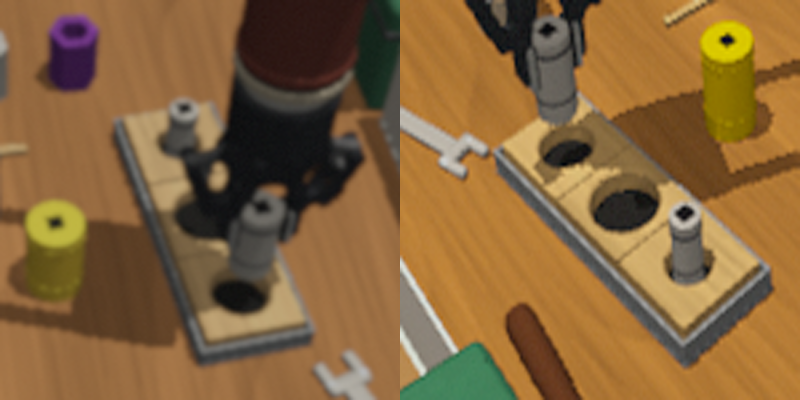

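The medium socket hangs over the medium well. I'll lower it.

Emit:
servo_tool:
  plan: "-0.01 0 -0.08 0 0 0 -1; -0.01 0 -0.15 0 0 0 -1; -0.01 0 -0.2 0 0 0 -1; -0.01 0 -0.24 0 0 0 -1; -0.01 0 -0.28 0 0 0 -1; -0.01 0 -0.3 0 0 0 -1; -0.01 0 -0.3 0 0 0 -1; -0.01 0 -0.3 0 0 0 -1"

```text
time_s: 14.0
tcp_pos: [0.6672, -0.1242, 0.0447]
ee_rot: [3.141, 0.0, 1.571]
wrist_force: [0.3, 0.7, -3.5]
width: 0.41
```

Emit:
servo_tool:
  plan: "0 0 -0.01 0 0 0 -1; 0 0 -0.02 0 0 0 -1; 0 0 -0.02 0 0 0 -1"

```text
time_s: 14.3
tcp_pos: [0.6669, -0.1241, 0.0414]
ee_rot: [-3.141, -0.0, 1.571]
wrist_force: [0.8, -0.7, -2.3]
width: 0.407
```

Emit:
servo_tool:
  plan: "0 0 -0.007 0 0 0 -1; 0 0 -0.013 0 0 0 -1; 0 0 -0.013 0 0 0 -1; 0 0 -0.013 0 0 0 -1"

```text
time_s: 14.7
tcp_pos: [0.6671, -0.1241, 0.0413]
ee_rot: [-3.142, 0.0, 1.571]
wrist_force: [-4.7, 2.2, 6.9]
width: 0.414
```

Emit:
servo_tool:
  plan: "0 0 0 0 0 0 0; 0 0 0 0 0 0 0.4; 0 0 0 0 0 0 0.7; 0 0 0 0 0 0 0.7; 0 0 0 0 0 0 0.7; 0 0 0.1 0 0 0 0.7; 0 0 0.3 0 0 0 1; 0 0 0.6 0 0 0 1"

```text
time_s: 15.5
tcp_pos: [0.6649, -0.1235, 0.1282]
ee_rot: [-3.136, -0.002, 1.571]
wrist_force: [0.6, 0.2, -1.4]
width: 0.995
```

Emit:
servo_tool:
  plan: "0 0 0.3 0 0 0 1; -0.1 0.1 0.5 0 0 0 1; -0.35 0.25 0.5 0 0 0 1; -0.6 0.4 0.5 0 0 0 1; -0.8 0.5 0.5 0 0 0 1; -1 0.6 0.5 0 0 0 1; -1 0.65 0.5 0 0 0 1"

```text
time_s: 16.2
tcp_pos: [0.514, -0.0253, 0.2052]
ee_rot: [-3.141, -0.0, 1.572]
wrist_force: [0.4, 0.2, 0.1]
width: 0.998
```

Emit:
servo_tool:
  plan: "-0.2 0 0 0 0 0 1; -0.39 0 0 0 0 0 1; -0.39 0 0 0 0 0 1; -0.39 0 0 0 0 0 1; -0.39 0 0 0 0 0 1; -0.39 0 0 0 0 0 1"

```text
time_s: 16.8
tcp_pos: [0.4595, -0.0268, 0.2051]
ee_rot: [3.141, 0.0, 1.571]
wrist_force: [-0.3, -0.3, -0.3]
width: 1.0
```

```bash
python3 - <<'E'
from h import *
s=robot.read_state();print(s['tcp_pos'],s['width'])
im=snap('wrist','w9')
q=dark(im,wpix([.459,.006,.078]),14,100);print(wpix([.459,.006,.078]),q[0],q[1][4],wplane(q[0],.078))
a=snap('side','s9')[140:290,270:420];b=snap('scene','c9')[180:300,130:280]
cv2.imwrite('pics/j9.png',np.hstack([cv2.resize(a,(400,400),interpolation=2),cv2.resize(b,(400,400),interpolation=2)]))
E
```

```text
[ 0.45952263 -0.02683816  0.2050551 ] 1.0000907541446404
[277.07619598 165.72601293] [276.25581395 166.74418605] 215 [0.45831215 0.00512847]
```

View pics/j9.png

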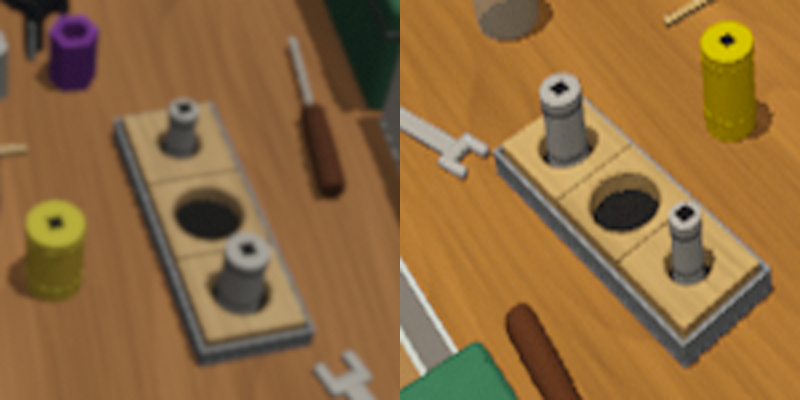

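View pics/w9.png

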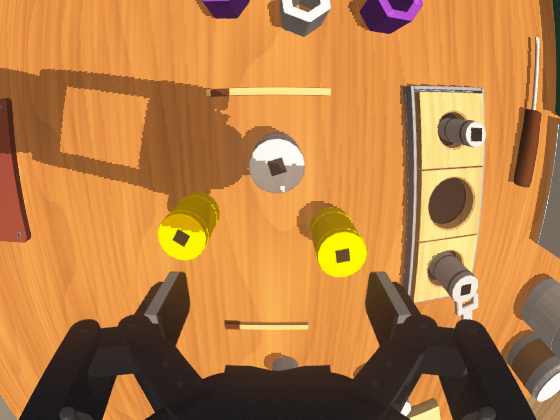

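The medium socket stands in its well. The wrist view shows the large steel socket at (276,167) between the two yellow decoys at (183,237) and (343,255). Now the large one.

Emit:
servo_tool:
  plan: "-0.01 0.12 0 0 0 0 1; -0.01 0.215 0 0 0 0 1; -0.01 0.215 0 0 0 0 1; -0.01 0.215 -0.2 0 0 0 1; -0.01 0.215 -0.45 0 0 0 1; -0.01 0.215 -0.65 0 0 0 1; -0.01 0.215 -0.65 0 0 0 1; -0.01 0.215 -0.65 0 0 0 1"

```text
time_s: 17.75
tcp_pos: [0.4569, 0.0053, 0.1073]
ee_rot: [-3.14, 0.0, 1.571]
wrist_force: [-0.5, -0.1, 0.3]
width: 0.998
```

Emit:
servo_tool:
  plan: "0 0 -0.15 0 0 0 1; 0 0 -0.3 0 0 0 1; 0 0 -0.45 0 0 0 1; 0 0 -0.53 0 0 0 1; 0 0 -0.53 0 0 0 1; 0 0 -0.53 0 0 0 0.3; 0 0 -0.53 0 0 0 -0.2; 0 0 -0.53 0 0 0 -0.2"

```text
time_s: 18.55
tcp_pos: [0.4585, 0.0054, 0.0292]
ee_rot: [3.139, 0.0, 1.571]
wrist_force: [-1.6, 0.4, 7.8]
width: 0.554
```

Emit:
servo_tool:
  plan: "0 0 0 0 0 0 -1; 0 0 0 0 0 0 -1; 0 0 0 0 0 0 -1; 0 0 0.2 0 0 0 -1; 0 0 0.5 0 0 0 -1; 0 0 0.5 0 0 0 -1"
  force: 60

```text
time_s: 19.15
tcp_pos: [0.4612, 0.005, 0.1085]
ee_rot: [3.131, 0.002, 1.571]
wrist_force: [1.9, -0.1, -3.4]
width: 0.548
```

```bash
python3 - <<'E'
from h import *
s=robot.read_state();print(s['tcp_pos'],s['width'],s['wrist_force'])
snap('wrist','w10')
E
```

```text
[0.46120309 0.00504639 0.10849833] 0.547915031243138 [ 1.89407533 -0.1392065  -3.36402238]
```

View pics/w10.png

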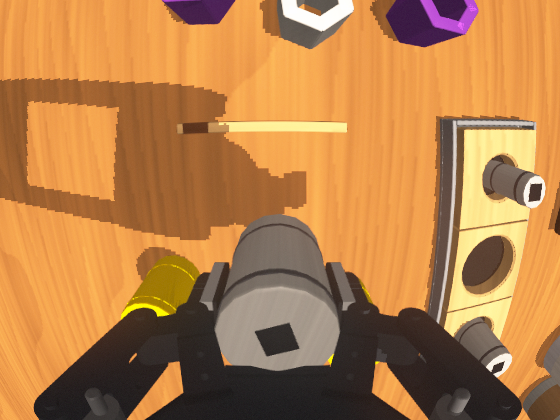

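Emit:
servo_tool:
  plan: "0 0 0.3 0 0 0 -1; 0.1 -0.05 0.65 0 0 0 -1; 0.35 -0.2 0.65 0 0 0 -1; 0.6 -0.3 0.65 0 0 0 -1; 0.85 -0.4 0.65 0 0 0 -1; 1 -0.5 0.65 0 0 0 -1; 1 -0.5 0.65 0 0 0 -1"

```text
time_s: 19.9
tcp_pos: [0.6078, -0.0712, 0.197]
ee_rot: [-3.139, -0.0, 1.569]
wrist_force: [-0.3, -1.1, -6.2]
width: 0.54
```

Emit:
servo_tool:
  plan: "0.2 0 0 0 0 0 -1; 0.34 0 0 0 0 0 -1; 0.34 0 0 0 0 0 -1; 0.34 0 0 0 0 0 -1; 0.34 0 0 0 0 0 -1; 0.34 0 0 0 0 0 -1"

```text
time_s: 20.5
tcp_pos: [0.6569, -0.0691, 0.1996]
ee_rot: [-3.14, -0.0, 1.571]
wrist_force: [0.2, -0.2, -4.7]
width: 0.546
```

```bash
python3 - <<'E'
from h import *
s=robot.read_state();print(s['tcp_pos'],s['width'])
p=wpix([.6595,-.0405,.028]);print(p)
im=snap('wrist','w11')
for t in (130,160,175): 
    e=fitdark(im,int(p[0])-34,int(p[0])+34,int(p[1])-34,int(p[1])+34,t);print(e,wplane(e[0],.028))
cv2.imwrite('pics/w11c.png',cv2.resize(im[90:330,180:380],None,fx=2.4,fy=2.4,interpolation=2))
E
```

```text
[ 0.65692416 -0.06914586  0.19963756] 0.5460762445601157
[280.22551345 161.9095848 ]
((279.0695915222168, 160.85454559326172), (56.39487075805664, 62.19145965576172), 92.8232421875) [ 0.65874298 -0.03961791]
((278.794189453125, 162.27425003051758), (60.60719299316406, 62.449546813964844), 83.84468841552734) [ 0.65847711 -0.04102945]
((278.23468017578125, 162.28747177124023), (60.55130386352539, 64.85157012939453), 80.68028259277344) [ 0.65793039 -0.04104341]
```

View pics/w11c.png

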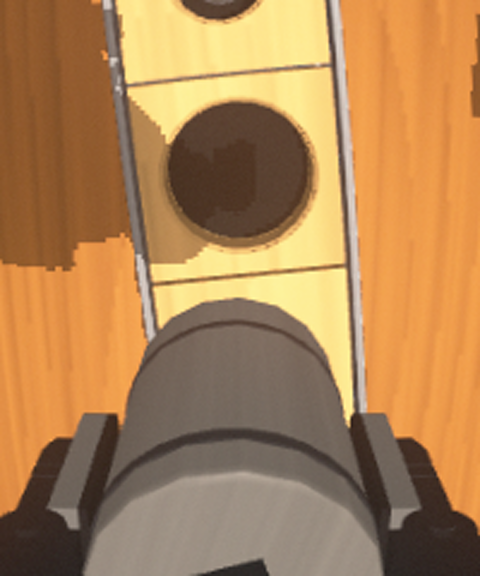

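Emit:
servo_tool:
  plan: "0.012 0.1 0 0 0 0 -1; 0.012 0.19 0 0 0 0 -1; 0.012 0.19 -0.2 0 0 0 -1; 0.012 0.19 -0.45 0 0 0 -1; 0.012 0.19 -0.68 0 0 0 -1; 0.012 0.19 -0.68 0 0 0 -1; 0.012 0.19 -0.68 0 0 0 -1; 0.012 0.19 -0.68 0 0 0 -1"

```text
time_s: 21.35
tcp_pos: [0.6618, -0.0407, 0.1012]
ee_rot: [3.137, 0.001, 1.571]
wrist_force: [-0.2, -0.3, -4.3]
width: 0.545
```

```bash
python3 - <<'E'
from h import *
print(robot.read_state()['tcp_pos'])
a=snap('side','s12')[140:290,270:420];b=snap('scene','c12')[160:280,140:290]
cv2.imwrite('pics/j12.png',np.hstack([cv2.resize(a,(400,400),interpolation=2),cv2.resize(b,(400,400),interpolation=2)]))
E
```

```text
[ 0.66176238 -0.04071688  0.10116062]
```

View pics/j12.png

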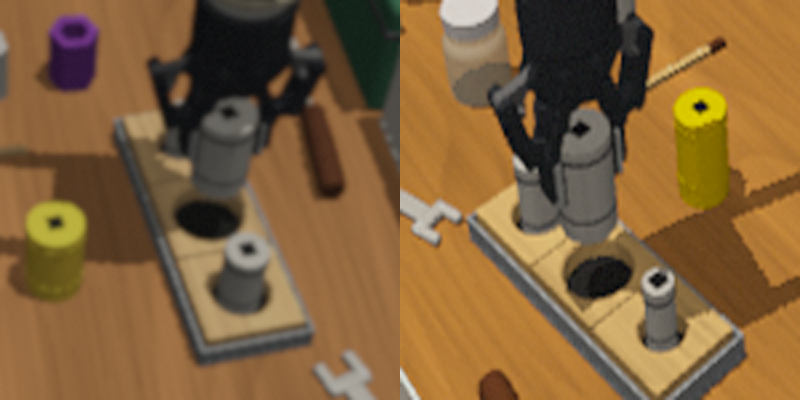

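Emit:
servo_tool:
  plan: "0 0 0 0 0 0 -1; 0 0 -0.08 0 0 0 -1; 0 0 -0.15 0 0 0 -1; 0 0 -0.2 0 0 0 -1; 0 0 -0.25 0 0 0 -1; 0 0 -0.3 0 0 0 -1; 0 0 -0.33 0 0 0 -1; 0 0 -0.33 0 0 0 -1"

```text
time_s: 22.25
tcp_pos: [0.6591, -0.0408, 0.0474]
ee_rot: [-3.14, -0.0, 1.571]
wrist_force: [-0.3, -0.0, -5.3]
width: 0.55
```

Emit:
servo_tool:
  plan: "0 0 0 0 0 0 -1; 0 0 -0.01 0 0 0 -1; 0 0 -0.02 0 0 0 -1; 0 0 -0.02 0 0 0 -1"

```text
time_s: 22.65
tcp_pos: [0.6598, -0.0409, 0.0456]
ee_rot: [3.142, 0.0, 1.571]
wrist_force: [1.1, 0.6, -5.1]
width: 0.549
```

Emit:
servo_tool:
  plan: "0 0 -0.01 0 0 0 -1; 0 0 -0.02 0 0 0 -1; 0 0 -0.025 0 0 0 -1; 0 0 -0.025 0 0 0 -1"

```text
time_s: 23.05
tcp_pos: [0.6596, -0.0408, 0.0416]
ee_rot: [-3.141, -0.0, 1.571]
wrist_force: [-0.6, 0.0, -4.9]
width: 0.548
```

Emit:
servo_tool:
  plan: "0 0 -0.007 0 0 0 -1; 0 0 -0.01 0 0 0 -1; 0 0 -0.01 0 0 0 -1"

```text
time_s: 23.35
tcp_pos: [0.6597, -0.0409, 0.0402]
ee_rot: [-3.141, -0.0, 1.571]
wrist_force: [0.8, 0.8, -5.2]
width: 0.547
```

Emit:
servo_tool:
  plan: "0 0 -0.007 0 0 0 -1; 0 0 -0.014 0 0 0 -1; 0 0 -0.014 0 0 0 -1"

```text
time_s: 23.65
tcp_pos: [0.66, -0.0409, 0.0394]
ee_rot: [3.141, 0.0, 1.571]
wrist_force: [-4.3, 0.9, 4.3]
width: 0.548
```

Contact. I'll release and retreat clear.

Emit:
servo_tool:
  plan: "0 0 0 0 0 0 0.4; 0 0 0 0 0 0 0.7; 0 0 0 0 0 0 0.9; 0 0 0 0 0 0 0.9; 0 0 0 0 0 0 0.9; 0 0 0.1 0 0 0 0.9; 0 0 0.3 0 0 0 1; 0 0 0.6 0 0 0 1"

```text
time_s: 24.45
tcp_pos: [0.6576, -0.0405, 0.127]
ee_rot: [-3.136, -0.001, 1.571]
wrist_force: [-0.6, -1.2, 0.2]
width: 1.0
```

Emit:
servo_tool:
  plan: "0 0 0.3 0 0 0 1; 0 0 0.6 0 0 0 1; -0.2 0 0.7 0 0 0 1; -0.5 0 0.7 0 0 0 1; -0.8 0 0.7 0 0 0 1; -0.8 0 0.7 0 0 0 1; -0.8 0 0.7 0 0 0 1; -0.8 0 0.7 0 0 0 1"

```text
time_s: 25.25
tcp_pos: [0.5412, -0.0411, 0.2348]
ee_rot: [3.139, 0.001, 1.571]
wrist_force: [1.1, 0.8, -0.6]
width: 1.0
```

```bash
python3 - <<'E'
from h import *
s=robot.read_state();print(s['time_s'],s['tcp_pos'],s['wrist_force'])
a=snap('side','s13');b=snap('scene','c13');w=snap('wrist','w13')
cv2.imwrite('pics/j13.png',np.hstack([cv2.resize(a[140:290,270:420],(400,400),interpolation=2),cv2.resize(b[160:280,140:290],(400,400),interpolation=2)]))
E
```

```text
25.25 [ 0.54117625 -0.0411221   0.23483874] [ 1.08513537  0.80504869 -0.64578795]
```

View pics/j13.png

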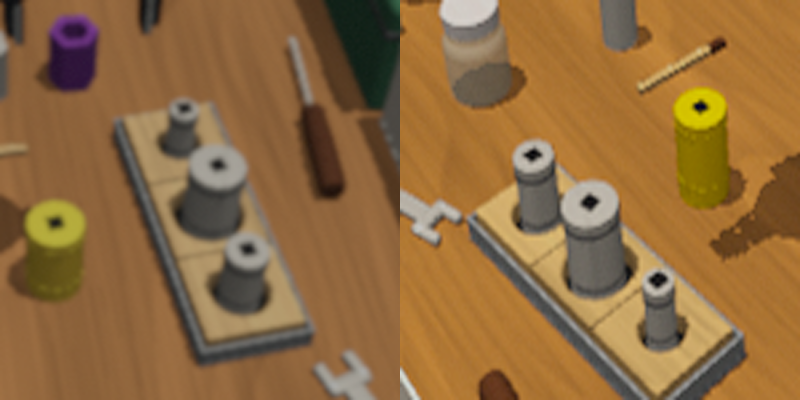

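View pics/c13.png

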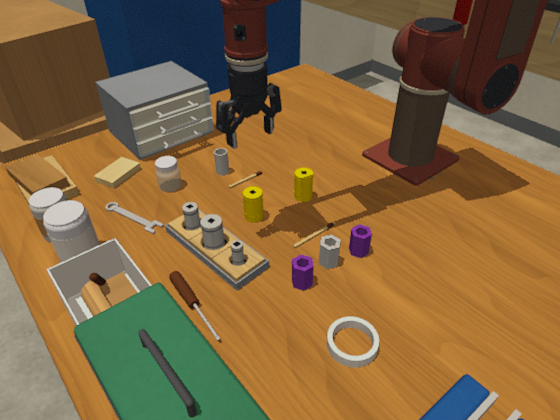

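All three stand upright in their own wells, and the pipe (221,160) and nut (329,252) haven't moved. I'll run a quick two-view check of the top heights, then sign off.

```bash
python3 - <<'E'
from h import *
sc=cv2.imread("pics/c13.png");sd=cv2.imread("pics/s13.png")
A={'small':((140+657*.375,160+280*.3),(270+183*.375,140+108*.375),.072,(.650,.043)),'med':((140+532*.375,160+155*.3),(270+247*.375,140+248*.375),.080,(.667,-.124)),'large':((140+590*.375,160+202*.3),(270+217*.375,140+164*.375),.088,(.659,-.041))}
for k,(a,b,z,w) in A.items():
    r=[]
    for im,n,s in((sc,'scene',a),(sd,'side',b)):
        q=dark(im,s,5,90);p=q[0] if q else s;r.append(plane(n,p,z).round(4))
    print(k,*r,'well',w)
o=cv2.imread("pics/scene0.png");d=cv2.absdiff(o,sc)
for k,(x,y) in {'pipe':(221,161),'nut':(329,251)}.items(): print(k,d[y-14:y+14,x-9:x+9].mean())
robot.sign_off()
E
```

```text
small [0.4054 0.243 ] [0.6517 0.0453] well (0.65, 0.043)
med [0.4001 0.0971] [ 0.6682 -0.1211] well (0.667, -0.124)
large [0.3978 0.156 ] [ 0.6614 -0.0381] well (0.659, -0.041)
pipe 5.322089947089947
nut 5.626984126984127
the job is handed in; nothing more can be done
```

All three sockets are in the tray and the job is handed in after about 25 s of the 80 s. I moved small, then medium, then large. Each was lowered until the wrist force showed it touching the well floor, at tool heights matching the well depth, then released and the arm backed away.

- **Final pictures:** the scene and side views taken after the last release show all three upright, drive hole up, each in its own well.
- **Side-view position check:** the socket tops came out 3–4 mm or less from the well centres. The hole positions before the job had shown a similar offset of up to 5 mm between the two cameras.
- **Failed check:** the matching scene-camera numbers were invalid because I forgot to subtract the crop panel's 400-pixel offset. I had already handed in by then and did not redo it, so the scene view confirms placement by eye only.
- **Pipe and nut:** neither was touched. Both are where they started in the scene picture, with only a small mean pixel difference of about 5.

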